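# Shut the spring-locked dust gate of a pottery bench

## Robot

A 7-joint arm with a two-finger parallel gripper is mounted at the origin on the work surface. World frame = base frame: x ahead of the robot, y to its left, z up, the work surface at z = 0. Lengths are in m, angles in rad, forces in N, time in s.
With the tool pointing down it reaches from about 0.425 to 1.025 m from the base axis. Payload 9.4 kg.
Tool frame: the origin (TCP) lies on the centre line of the jaws, within the pads' length; the fingertips stand 25 mm ahead of it and the grasp point (between the pads) lies 6 mm ahead of it; z points along the fingers, y is the line along which they close (so a half turn about z gives the same grasp; the last joint's range is limited). The gripper opens to 85 mm and grips with 20 to 120 N. Pads are 22 mm wide; open, the fingers measure 114 mm over their backs; the gripper's body (76 mm by 85 mm) begins 54 mm behind the grasp point. The pads swing forward as they close: fully open they stand 13 mm farther back than shut.
Start: joints at [1.117, 0.599, -0.003, 1.599, 0.002, 0.943, -0.08], TCP at [0.267, -0.674, 0.256] pointing down, gripper open.
Joint ranges: [-2.57, 2.57], [-0.35, 1.97], [-1.29, 1.29], [0.11, 2.56], [-1.05, 4.19], [0.11, 1.86], [-2.63, 2.63]. Speed limits (rad/s): [2.22, 2.22, 3.01, 3.01, 3.14, 3.14, 3.14].

## Interface

Orientations are given as a 3x3 rotation matrix whose columns are the frame's x, y, z axes.
In Python, from rig import r gives the robot as it stands.
- The arm moves only by the tool jog_arm, never from a script. Its argument "motion" is one flat list of numbers, 5 for each row, row after row: the finger opening in cm, from 0 to 8.54, then the shift along the tool's x, y, z in cm, then the turn about the tool's z in degrees. A call has 1 to 8 rows; each row is the pose to reach, as a shift and turn from the pose commanded when the call began, along the tool's axes at that moment; what a row does not reach only later rows make up. A row lasts 1/12 s, in which the tool goes at most 41.7 mm and 7.16 degrees, less where a joint would pass 70% of its speed; a pose out of reach is approached as far as the arm can. A call with a gripper value outside its range is refused whole. The fingers move at their own pace and stop on an object; the grip force is fixed at half the most. Time passes only in rows, so rows that repeat a pose let the fingers close. It gives the time, the measured TCP pose, the force, the opening and the grip force at its end, in the units of the state.
- r.get_state(): the state, without advancing time (a new reading comes with each control period).
- r.snapshot(name): name is "scene" or "top"; returns a dict with "img" (420x560x3 uint8, red, green, blue), "range_z" (420x560 float32, m along the optical axis (not along the pixel's ray), 0 where there is no reading), "fx", "fy", "cx", "cy" (pixels), "k1" (the pictures are not rectified: a ray, as slopes to the right and down, at radius r is drawn at 1 + k1 r^2 times it, then the intrinsics apply), "view" (4x4, takes a point from world to camera coordinates). Camera axes: x right, y up, looking along -z (the intrinsics and any distortion apply to the point x, -y, -z); pixel columns grow to the right and rows downward; lengths in m; the calibration is good to about 2 mm. A picture is of the moment at which its call begins.
- r.close_job(): hands the job in; it is judged then, once.
Trained networks look in a picture, given as the dict that the camera call returned (one of the last four; its "shot" number tells which), for a name from the list of things; names that differ only in an ending like _2 or _b are one class to them, and where a whole thing is asked for, a point or a joint stands for the part that bears it (a point fixed in the world has none). Each returns a list of dicts, best first, with "conf" (0 to 1); they miss things now and then, are a little off and sometimes report something else, mostly with a low value. They report only what shows in the picture. A call takes as long as a camera call.
- r.recognise(picture, query): "point" ([column, row] in pixels, amid what is visible of it).
- r.tip_of(picture, query): "point" ([column, row] in pixels: a listed point, or the origin of a listed thing).
The state is a dict: "time_s": time; "joint_positions": joint angles; "qd": joint speeds; "tau": joint torques, N m; "eef_pos": TCP position; "eef_rot": TCP orientation; "ft_force": force on the tool from outside, world axes, zero at the start; "moment": the same for the moment, N m; "opening": opening from 0.0 (shut) to 1.0 (fully open); "gripper_force": force on a finger pad.
Only numpy, scipy, OpenCV 4.12 (cv2) and the standard library are available. Lean on these libraries where they do the work, as an engineer would, in place of code of your own. Each camera call takes 0.05 s, during which the arm holds its last target. There are 200 camera calls.

## Task

Shut the dust-extraction gate on the bench: press the red spring bar down with a fingertip and, keeping it down, push the gate by its blue grip from behind, over the brass tooth, until it is fully home. Then lift clear so that the bar springs back up and its tooth locks the gate. Pick nothing up, and leave the clay cup, the jar and the brush where they are.

Things in the scene. Friction and masses are not known exactly. Their poses are not given: they have to be found in the camera images.
- inlet: Fixed grey extraction inlet. Origin on the bench, on its centre line; x is level, the way the gate shuts; z up. It spans x -170 to +265 mm, y -68 to +68 mm. An open channel along the centre (y -35 to +35 mm) holds the red bar; rails beside it 40 mm high, outer guides (|y| over 57 mm) 54 mm. Round dust port at x 203 mm, hose at the +x end.
- gate (a joint): Gate travel in m along the inlet's +x: 0 open, 0.130 shut (hard stop); starts at 0 to 0.02. Friction 1 to 2 N, stays where left, held in its guides; the raised tooth stops it at 0.025. Steel plate 165 x 110 x 8 mm, 40 to 48 mm above the bench, with a blue wedge grip on its trailing (-x) end. A slot 68 mm ahead of that end takes the tooth when shut.
- gate_face (a point): Centre of the blue grip's upright push face, which looks to the inlet's -x, is 110 mm wide and reaches from 40 to 62 mm above the bench (point at 51 mm); axes as the inlet's. It lies at inlet x = -50 mm + gate travel, y 0 (+80 mm when shut). Push it towards +x.
- catch (a joint): How far the red spring bar is pressed down, m: 0 up, 0.016 fully down (hard stop). Needs about 5 N to start, 11 N fully down; springs up when released. The tooth clears the gate's underside beyond 0.012. While the gate's plate is over the tooth the bar stays down.
- catch_pad (a point): Top of the red bar at inlet x -100 mm, y 0; 36 mm above the bench when up, 20 mm fully down; axes as the inlet's. The bar stays level and moves only up and down; 64 mm wide, from x -158 to +157 mm, running on under the gate; behind the push face it is open from above. A fingertip may press it anywhere there and slide along it.
- catch_tooth (a point): Top of the brass tooth on the bar (16 mm along x, 30 mm across), at inlet x 148 mm, y 0; 52 mm above the bench when up. It stands in front of the gate's leading edge and blocks it until the bar is pressed.
- cup: Unglazed clay cup standing upside down, 82 mm across, 70 mm high; origin at the centre of its underside. Bystander, stands on the bench beside the inlet.
- jar: Blue glaze jar with a white lid, 60 mm across, 72 mm high; origin at the centre of its underside. Bystander, on the bench beside the inlet.
- brush: Brush lying along its x axis, 190 mm long; origin on its underside. Bystander, on the bench beside the inlet.

How it is judged:
By the outcome, as a careful person would: the job done as asked, in the order asked, and still so for the second after the job is handed in, with the robot touching nothing.
It also fails if it takes over 40 s, if anything falls off the work surface, if the arm or the gripper's body presses on something with over 40 N, if the wrist force passes 120 N, or if a joint passes its speed limit or range.

## Working session

There is one attempt and no reset: what is moved stays moved. The work goes in short steps, Python scripts to look and compute and a tool call to move; the robot and the scene stay as the last step left them, time stands still between calls to the robot, and variables do not carry over. Pictures are saved under pics/ and viewed, at most 10 in all, crops included, and the job is handed in when it is done.

Besides the shell and the picture viewer there is one more tool, called after "Emit:" as name(argument=value, ...), one argument or row to a line, values as JSON. jog_arm: Moves the arm, as the interface text tells. Its arguments: {"type":"object","properties":{"motion":{"type":"array","items":{"type":"number"}}},"required":["motion"]}

```bash
mkdir -p pics; cat > h.py <<'E'
import numpy as np, cv2
from rig import r
def ray(p,uv):
    K=np.array([[p['fx'],0,p['cx']],[0,p['fy'],p['cy']],[0,0,1.]])
    n=cv2.undistortPoints(np.array([[uv]],float),K,np.array([p['k1'],0,0,0.]))[0,0]
    return np.array([n[0],-n[1],-1.])
def w(p,c):
    return (np.linalg.inv(p['view'])@np.append(c,1))[:3]
def at_z(p,uv,z):
    o=w(p,np.zeros(3)); d=w(p,ray(p,uv))-o
    return o+d*(z-o[2])/d[2]
def depth(p,uv):
    u,v=int(round(uv[0])),int(round(uv[1])); q=p['range_z'][max(v-2,0):v+3,max(u-2,0):u+3]; q=q[q>0]
    return w(p,ray(p,uv)*np.median(q)) if q.size else None
E
python3 - <<'E'
from h import *
np.set_printoptions(precision=4,suppress=True)
s=r.get_state(); print(s['time_s'],s['eef_pos'],s['eef_rot'],s['ft_force'],s['opening'])
Z=dict(inlet=0,gate_face=.051,catch_pad=.036,catch_tooth=.052,cup=0,jar=0,brush=0)
for c in('scene','top'):
    p=r.snapshot(c); cv2.imwrite(f'pics/{c}0.png',p['img'][:,:,::-1])
    print(c, 'cam',w(p,np.zeros(3)))
    for n in Z:
        for d in r.tip_of(p,n)[:2]:
            print(n,d['conf'],np.array(d['point']),at_z(p,d['point'],Z[n]),depth(p,d['point']))
E
```

```text
0.0 [ 0.2666 -0.6737  0.2554] [[ 0.9298  0.368  -0.0008]
 [ 0.368  -0.9298  0.0014]
 [-0.0002 -0.0016 -1.    ]] [ 0.1928 -0.5141 -0.7007] 0.9996534974613962
scene cam [1.105  0.0164 0.4871]
gate_face 0.61 [257.3 204.3] [0.5712 0.0061 0.051 ] [0.5844 0.0063 0.0617]
catch_pad 0.56 [207.9 206.2] [ 0.5536 -0.0738  0.036 ] [ 0.5533 -0.0739  0.0357]
catch_tooth 0.87 [368.  213.6] [0.6036 0.1747 0.052 ] [0.6039 0.1746 0.0522]
cup 0.85 [302.7 185.3] [0.4576 0.0893 0.    ] [0.5261 0.0816 0.0515]
jar 0.66 [241.4 286.9] [ 0.6937 -0.0195  0.    ] [ 0.7281 -0.0165  0.0408]
brush 0.71 [374.5 309. ] [0.7416 0.1618 0.    ] [0.7531 0.1572 0.0154]
top cam [0.4707 0.0364 0.8419]
inlet 0.66 [284.1 230.7] [0.5809 0.0331 0.    ] [0.5741 0.0333 0.0514]
gate_face 0.9 [301.  231.6] [0.572  0.0054 0.051 ] [0.5707 0.0058 0.0607]
catch_pad 0.61 [343.3 243.4] [ 0.5521 -0.0656  0.036 ] [ 0.5522 -0.0657  0.0352]
catch_tooth 0.75 [302.8 232.6] [0.5701 0.0025 0.052 ] [0.5692 0.0028 0.059 ]
cup 0.68 [253.3 298.5] [0.4643 0.0892 0.    ] [0.4648 0.0849 0.0683]
jar 0.6 [310.4 165.6] [ 0.698  -0.0174  0.    ] [ 0.6789 -0.0129  0.0705]
brush 0.67 [211.5 143.1] [0.7453 0.1615 0.    ] [0.7402 0.1592 0.0155]
```

View pics/scene0.png

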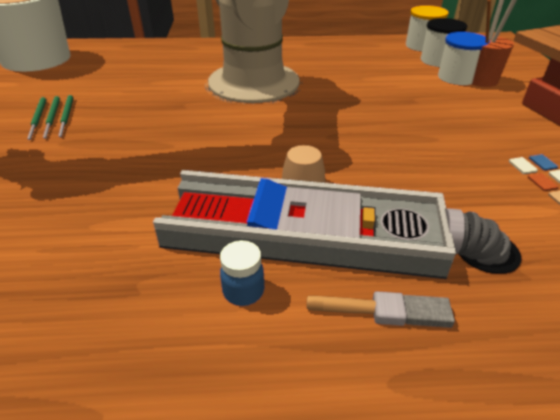

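View pics/top0.png

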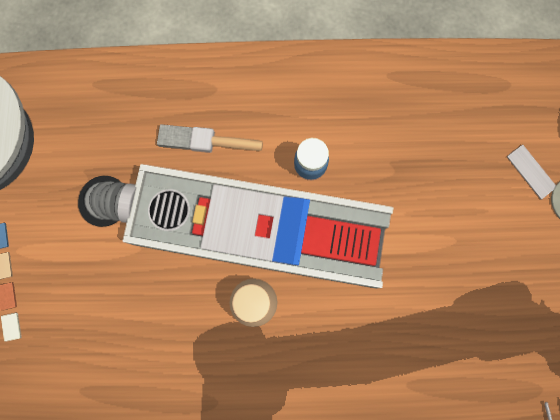

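The scene view shows the inlet with the red bar at (215,207), the blue grip at (265,205), the tooth at (368,216), and the cup behind it. In the top view the guide corners are near (142,167), (392,209), (382,286) and (125,241). Next I fit the inlet pose from these corners and from the depth data.

```bash
cat > fit.py <<'E'
from h import *
from scipy.optimize import least_squares
np.set_printoptions(precision=4,suppress=True)
p=r.snapshot('top')
# outer corners (inlet frame) vs top-view pixels at z=.054
L=np.array([[265,-68],[-170,-68],[-170,68],[265,68]])/1000
P=np.array([at_z(p,uv,.054)[:2] for uv in [(142,166),(393,209),(382,287),(124,241)]])
L=np.vstack([L,[[.148,0],[-.1,0]]]); P=np.vstack([P,[[.6036,.1747],[.5528,-.0697]]])
R=lambda a:np.array([[np.cos(a),-np.sin(a)],[np.sin(a),np.cos(a)]])
f=least_squares(lambda q:(L@R(q[2]).T+q[:2]-P).ravel(),[.57,.03,1.37],loss='soft_l1',f_scale=.003)
print(f.x,np.degrees(f.x[2]),'\n',f.fun.reshape(-1,2)*1000)
np.save('pose.npy',f.x)
# red/blue mask in inlet coords
im=p['img'].astype(int); B=(im[...,2]>130)&(im[...,0]<90); Rd=(im[...,0]>150)&(im[...,1]<50)
def loc(M,z):
    v,u=np.nonzero(M); q=np.array([at_z(p,(a,b),z)[:2] for a,b in zip(u,v)]); return (q-f.x[:2])@R(f.x[2])
b=loc(B,.055); b=b[(abs(b[:,0])<.2)&(abs(b[:,1])<.06)]; d=loc(Rd,.036); d=d[(d[:,0]<-.06)&(d[:,0]>-.2)&(abs(d[:,1])<.06)]
for n,q in(('blue',b),('red',d)): print(n,len(q),np.percentile(q,[1,50,99],axis=0)*1000)
s=r.get_state(); E=np.array(s['eef_rot']); t=np.append(f.x[:2]+R(f.x[2])@[-.1,0],.12)
print('target',t,'tool shift cm',E.T@(t-s['eef_pos'])*100,'toolx deg',np.degrees(np.arctan2(E[1,0],E[0,0])))
E
python3 fit.py
```

```text
[0.574  0.0286 1.3684] 78.40562681352257 
 [[ 3.1844  1.9909]
 [ 0.9583 -2.4256]
 [-4.3121 -1.0242]
 [-2.2796  2.3528]
 [ 0.1463 -1.0888]
 [ 1.1028  0.3716]]
blue 1738 [[-27.3581 -56.0984]
 [ -6.3337  -1.2618]
 [ 14.8948  51.8194]]
red 7 [[-144.062    28.9413]
 [-115.7263   29.0413]
 [ -87.5078   29.1432]]
target [ 0.5539 -0.0693  0.12  ] tool shift cm [ 48.9585 -45.6708  13.6254] toolx deg 21.591329044509852
```

Emit:
jog_arm(
  motion=[0,24.5,-22.8,0,-56.8,0,24.5,-22.8,0,-56.8,0,24.5,-22.8,0,-56.8,0,24.5,-22.8,0,-56.8,0,24.5,-22.8,0,-56.8,0,24.5,-22.8,0,-56.8,0,24.5,-22.8,0,-56.8,0,24.5,-22.8,0,-56.8],
)

```text
time_s: 1.52
eef_pos: [0.4106, -0.3715, 0.2566]
eef_rot: [[0.195, 0.981, 0.001], [0.981, -0.195, -0.001], [-0.001, 0.001, -1.0]]
ft_force: [1.2, -1.1, 0.5]
opening: -0.006
gripper_force: 0.0
```

```bash
cat > st.py <<'E'
from h import *
import sys
np.set_printoptions(precision=4,suppress=True)
q=np.load('pose.npy'); c,sn=np.cos(q[2]),np.sin(q[2]); R3=np.array([[c,-sn,0],[sn,c,0],[0,0,1]])
s=r.get_state(); E=np.array(s['eef_rot']); e=np.array(s['eef_pos'])
l=R3.T@(e-[q[0],q[1],0]); print('t',s['time_s'],'inlet mm',l*1000,'F inlet',R3.T@s['ft_force'],'open',s['opening'])
print('tool in inlet',(R3.T@E).round(3).tolist())
if len(sys.argv)>1:
    t=np.array(eval(sys.argv[1]))/1000; print('shift cm',E.T@R3@(t-l)*100)
E
python3 st.py "[-100,0,120]"
```

```text
t 1.5167 inlet mm [-424.7941   79.6369  256.6448] F inlet [-0.8867 -1.3813  0.4756] open -0.0057142021400233825
tool in inlet [[1.0, 0.006, -0.001], [0.006, -1.0, -0.001], [-0.001, 0.001, -1.0]]
shift cm [32.4411  8.1415 13.6508]
```

Emit:
jog_arm(
  motion=[0,32.4,8.1,4,0,0,32.4,8.1,4,0,0,32.4,8.1,4,0,0,32.4,8.1,4,0,0,32.4,8.1,4,0,0,32.4,8.1,4,0,0,32.4,8.1,4,0,0,32.4,8.1,4,0],
)

```text
time_s: 2.18
eef_pos: [0.5541, -0.073, 0.2166]
eef_rot: [[0.201, 0.979, 0.001], [0.979, -0.201, -0.0], [-0.0, 0.001, -1.0]]
ft_force: [0.4, -0.2, 0.0]
opening: -0.0
gripper_force: 0.0
```

```bash
python3 st.py "[-100,0,75]"
```

```text
t 2.1833 inlet mm [-103.5469   -0.8875  216.6301] F inlet [-0.1139 -0.4792  0.01  ] open -0.00025999570909944795
tool in inlet [[1.0, -0.0, -0.0], [-0.0, -1.0, -0.001], [-0.0, 0.001, -1.0]]
shift cm [ 0.3565 -0.0976 14.1629]
```

Emit:
jog_arm(
  motion=[0,0.2,-0.1,4,0,0,0.2,-0.1,8,0,0,0.2,-0.1,12,0,0,0.2,-0.1,14,0,0,0.2,-0.1,14,0,0,0.2,-0.1,14,0],
)

```text
time_s: 2.68
eef_pos: [0.5525, -0.0725, 0.0761]
eef_rot: [[0.201, 0.98, -0.002], [0.98, -0.201, -0.0], [-0.0, -0.002, -1.0]]
ft_force: [-0.3, -1.0, -0.3]
opening: -0.002
gripper_force: 0.0
```

```bash
python3 st.py "[-100,0,45]"; python3 - <<'E'
from h import *
a=r.snapshot('scene')['img'][100:300,120:480,::-1]
cv2.imwrite('pics/s1.png',cv2.resize(a,(792,440)))
E
```

```text
t 2.6833 inlet mm [-103.3493    0.7834   76.0881] F inlet [-1.0215  0.0739 -0.3265] open -0.0023611871000062345
tool in inlet [[1.0, 0.0, -0.0], [0.0, -1.0, 0.002], [-0.0, -0.002, -1.0]]
shift cm [0.3363 0.0849 3.1085]
```

View pics/s1.png

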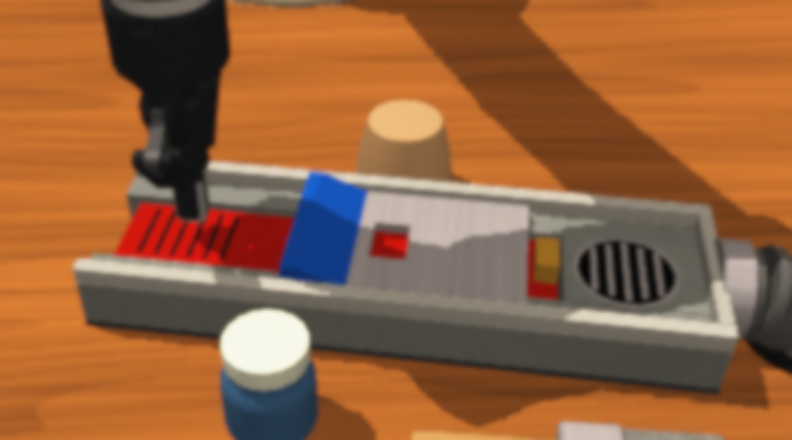

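The shut fingers hover over the bar at about (190,215) in the crop, behind the blue grip at (325,230). I press down in steps.

Emit:
jog_arm(
  motion=[0,0,0,0.8,0,0,0,0,1.6,0,0,0,0,2.0,0,0,0,0,2.3,0,0,0,0,2.6,0,0,0,0,2.8,0,0,0,0,2.8,0,0,0,0,2.8,0],
)

```text
time_s: 3.4
eef_pos: [0.554, -0.0731, 0.0495]
eef_rot: [[0.202, 0.979, 0.003], [0.979, -0.202, -0.0], [0.0, 0.003, -1.0]]
ft_force: [0.8, -1.5, 9.4]
opening: 0.002
gripper_force: 4.3
```

```bash
python3 st.py "[-100,0,44]"
```

```text
t 3.4 inlet mm [-103.641    -0.8035   49.5467] F inlet [-1.2529 -1.1098  9.393 ] open 0.0020292650559358516
tool in inlet [[1.0, -0.001, 0.0], [-0.001, -1.0, -0.003], [0.0, 0.003, -1.0]]
shift cm [ 0.364  -0.0822  0.5545]
```

Emit:
jog_arm(
  motion=[0,0,0,0.2,0,0,0,0,0.4,0,0,0,0,0.5,0,0,0,0,0.6,0,0,0,0,0.6,0],
)

```text
time_s: 3.82
eef_pos: [0.554, -0.0731, 0.0448]
eef_rot: [[0.202, 0.979, 0.003], [0.979, -0.202, -0.001], [-0.0, 0.004, -1.0]]
ft_force: [-2.4, -0.7, 23.9]
opening: 0.001
gripper_force: 11.6
```

```bash
python3 st.py "[80,0,44]"
```

```text
t 3.8167 inlet mm [-103.6796   -0.8359   44.7651] F inlet [-1.1359  2.2392 23.9014] open 0.0009547987965162978
tool in inlet [[1.0, -0.001, -0.0], [-0.001, -1.0, -0.004], [-0.0, 0.004, -1.0]]
shift cm [18.3679 -0.0966  0.072 ]
```

Emit:
jog_arm(
  motion=[0,0.6,0,-0.05,0,0,1.6,0,-0.05,0,0,2.6,0,-0.05,0,0,3.6,0,-0.05,0,0,4.6,0,-0.05,0,0,5.6,0,-0.05,0,0,6.6,0,-0.05,0,0,7.6,0,-0.05,0],
)

```text
time_s: 4.48
eef_pos: [0.5678, -0.0039, 0.045]
eef_rot: [[0.207, 0.978, -0.001], [0.978, -0.207, -0.007], [-0.007, 0.001, -1.0]]
ft_force: [-3.9, -19.1, 23.6]
opening: -0.0
gripper_force: 12.0
```

```bash
python3 st.py "[69,0,44]"
```

```text
t 4.4833 inlet mm [-33.1383  -0.4555  44.9875] F inlet [-19.4632   0.0283  23.6384] open -0.00034280954873763434
tool in inlet [[1.0, -0.006, -0.007], [-0.006, -1.0, -0.001], [-0.007, 0.001, -1.0]]
shift cm [10.2138 -0.1056  0.0285]
```

```bash
python3 - <<'E'
from h import *
a=r.snapshot('scene')['img'][100:300,120:480,::-1]
b=r.snapshot('top')['img'][150:300,100:400,::-1]
cv2.imwrite('pics/s2.png',np.vstack([cv2.resize(a,(540,300)),cv2.resize(b,(540,270))]))
E
```

```text
(no output)
```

View pics/s2.png

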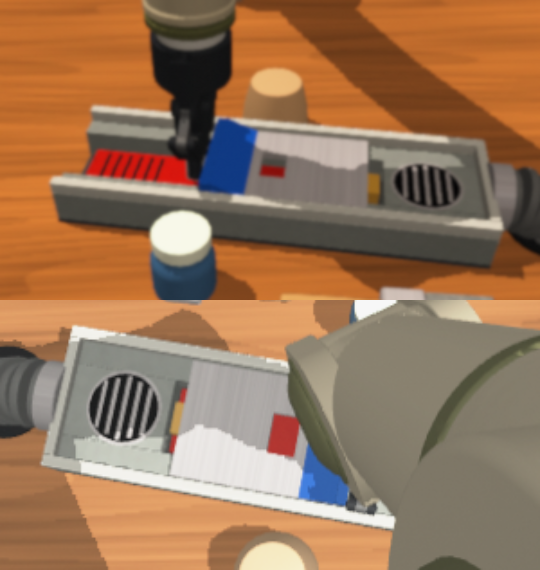

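The gate's leading edge already partly covers the lowered tooth (372,187), so it is passing over it. I keep pushing with a bit less downforce.

Emit:
jog_arm(
  motion=[0,0.6,0,-0.1,0,0,1.4,0,-0.1,0,0,2.2,0,-0.1,0,0,3.0,0,-0.1,0,0,3.8,0,-0.1,0],
)

```text
time_s: 5.0
eef_pos: [0.5757, 0.036, 0.0454]
eef_rot: [[0.204, 0.979, 0.0], [0.979, -0.204, -0.004], [-0.004, 0.001, -1.0]]
ft_force: [-2.0, -9.9, 13.8]
opening: 0.002
gripper_force: 5.3
```

```bash
python3 st.py "[69,0,44]"
```

```text
t 5.0 inlet mm [ 7.5543 -0.1984 45.357 ] F inlet [-10.0719  -0.005   13.8246] open 0.0016543996087077773
tool in inlet [[1.0, -0.003, -0.004], [-0.003, -1.0, -0.001], [-0.004, 0.001, -1.0]]
shift cm [ 6.1449 -0.0411  0.1139]
```

Emit:
jog_arm(
  motion=[0,0.8,0,0.03,0,0,1.6,0,0.03,0,0,2.4,0,0.03,0,0,3.2,0,0.03,0,0,4.0,0,0.03,0,0,4.8,0,0.03,0,0,5.4,0,0.03,0,0,5.8,0,0.03,0],
)

```text
time_s: 5.67
eef_pos: [0.5874, 0.0935, 0.0451]
eef_rot: [[0.203, 0.979, 0.0], [0.979, -0.203, -0.003], [-0.003, 0.001, -1.0]]
ft_force: [-2.8, -8.8, 15.7]
opening: 0.001
gripper_force: 5.3
```

```bash
python3 st.py "[69,0,44]"
```

```text
t 5.6667 inlet mm [66.2431 -0.0808 45.1249] F inlet [-9.1401  0.9476 15.6929] open 0.000955729792995775
tool in inlet [[1.0, -0.002, -0.003], [-0.002, -1.0, -0.001], [-0.003, 0.001, -1.0]]
shift cm [ 0.276  -0.0088  0.1116]
```

Creep until the stop shows as a rise in force.

Emit:
jog_arm(
  motion=[0,0.2,0,0,0,0,0.4,0,0,0,0,0.5,0,0,0,0,0.5,0,0,0],
)

```text
time_s: 6.0
eef_pos: [0.5882, 0.0976, 0.0451]
eef_rot: [[0.204, 0.979, -0.0], [0.979, -0.204, -0.004], [-0.004, 0.0, -1.0]]
ft_force: [-3.2, -9.4, 15.4]
opening: -0.003
gripper_force: 5.1
```

```bash
python3 st.py "[69,0,44]"
```

```text
t 6.0 inlet mm [70.4167 -0.0759 45.1232] F inlet [-9.865   1.2233 15.408 ] open -0.002899535715575043
tool in inlet [[1.0, -0.003, -0.004], [-0.003, -1.0, -0.0], [-0.004, 0.0, -1.0]]
shift cm [-0.1413 -0.0072  0.1128]
```

Emit:
jog_arm(
  motion=[0,0.2,0,0,0,0,0.4,0,0,0,0,0.6,0,0,0,0,0.6,0,0,0],
)

```text
time_s: 6.33
eef_pos: [0.5882, 0.0978, 0.0451]
eef_rot: [[0.208, 0.978, -0.004], [0.978, -0.208, -0.01], [-0.011, -0.002, -1.0]]
ft_force: [-5.8, -23.9, 22.5]
opening: 0.001
gripper_force: 5.1
```

```bash
python3 st.py "[69,0,44]"
```

```text
t 6.3333 inlet mm [70.6083  0.011  45.1379] F inlet [-24.5673   0.9164  22.5095] open 0.0007853001091690414
tool in inlet [[1.0, -0.007, -0.011], [-0.007, -1.0, 0.002], [-0.011, -0.002, -1.0]]
shift cm [-0.1596  0.0024  0.1155]
```

The gate is at the hard stop: no motion while the force rose. I ease back, then lift.

Emit:
jog_arm(
  motion=[0,-0.5,0,0,0,0,-1.0,0,0,0,0,-1.2,0,-0.5,0,0,-1.2,0,-1.5,0,0,-1.2,0,-3.0,0,0,-1.2,0,-6.0,0,0,-1.2,0,-10,0,0,-1.2,0,-13,0],
)

```text
time_s: 7.0
eef_pos: [0.5872, 0.0948, 0.1761]
eef_rot: [[0.201, 0.98, 0.001], [0.98, -0.201, 0.0], [0.0, 0.001, -1.0]]
ft_force: [1.4, -0.3, 0.9]
opening: -0.001
gripper_force: 0.0
```

Emit:
jog_arm(
  motion=[0,-4,0,-2,0,0,-8,0,-4,0,0,-12,0,-6,0,0,-16,0,-6,0,0,-20,0,-6,0,0,-24,0,-6,0,0,-28,0,-6,0,0,-28,0,-6,0],
)

```text
time_s: 7.67
eef_pos: [0.5278, -0.1887, 0.2339]
eef_rot: [[0.212, 0.977, -0.001], [0.977, -0.212, -0.004], [-0.004, -0.0, -1.0]]
ft_force: [-0.9, -0.0, -0.6]
opening: -0.0
gripper_force: 0.0
```

```bash
python3 st.py; python3 - <<'E'
from h import *
np.set_printoptions(precision=4,suppress=True)
q=np.load('pose.npy'); c,sn=np.cos(q[2]),np.sin(q[2]); R=np.array([[c,-sn],[sn,c]])
a=r.snapshot('scene'); b=r.snapshot('top')
for p in(a,b):
  for n,z in(('gate_face',.051),('catch_tooth',.052),('catch_pad',.036)):
    for d in r.tip_of(p,n)[:1]:
        P=depth(p,d['point']); print(n,d['conf'],d['point'],R.T@(at_z(p,d['point'],z)[:2]-q[:2]),P)
# bar height behind the grip
for x in(-.13,-.06,0,.04):
    P=np.append(q[:2]+R@[x,0],.036)
    for p in(a,b):
        C=(p['view']@np.append(P,1))[:3]; C/= -C[2]; k=1+p['k1']*(C[0]**2+C[1]**2)
        uv=(p['cx']+p['fx']*k*C[0],p['cy']-p['fy']*k*C[1]); print(x,uv,depth(p,uv))
cv2.imwrite('pics/s3.png',np.vstack([cv2.resize(a['img'][100:300,120:480,::-1],(540,300)),cv2.resize(b['img'][120:340,60:420,::-1],(540,300))]))
E
```

```text
t 7.6667 inlet mm [-222.2163    1.5466  233.8859] F inlet [-0.2318  0.9119 -0.6048] open -1.5279546996238927e-05
tool in inlet [[1.0, -0.011, -0.004], [-0.011, -1.0, 0.001], [-0.004, -0.0, -1.0]]
gate_face 0.96 [326.6, 209.8] [0.0859 0.0011] [0.6038 0.1104 0.0625]
catch_tooth 0.56 [369.5, 212.0] [0.1513 0.0045] [0.5998 0.1778 0.0519]
catch_pad 0.86 [210.0, 206.7] [-0.1008 -0.0014] [ 0.5561 -0.0702  0.0368]
gate_face 0.69 [346.4, 241.6] [-0.0998  0.0005] [ 0.5551 -0.0711  0.0354]
catch_tooth 0.68 [199.9, 214.9] [ 0.1474 -0.0004] [0.6042 0.173  0.0514]
catch_pad 0.84 [345.8, 242.0] [-0.1005 -0.0006] [ 0.5544 -0.07    0.0353]
-0.13 (np.float64(192.6831120855505), np.float64(204.4406037784546)) [ 0.5475 -0.0988  0.0357]
-0.13 (np.float64(363.027210884026), np.float64(245.37150255490795)) [ 0.548  -0.0989  0.0348]
-0.06 (np.float64(234.95266815412015), np.float64(208.60380734917246)) [ 0.5628 -0.0301  0.0367]
-0.06 (np.float64(321.98824700625727), np.float64(238.12646625173628)) [ 0.5621 -0.0303  0.0346]
0 (np.float64(271.8609418272325), np.float64(212.2413674109541)) [0.5734 0.0286 0.0355]
0 (np.float64(286.86647692441625), np.float64(231.9024403007388)) [0.5742 0.0286 0.0346]
0.04 (np.float64(296.84877353713495), np.float64(214.70536273278083)) [0.5823 0.0678 0.0362]
0.04 (np.float64(263.5343729533661), np.float64(227.75576870976246)) [0.5822 0.0679 0.0347]
```

View pics/s3.png

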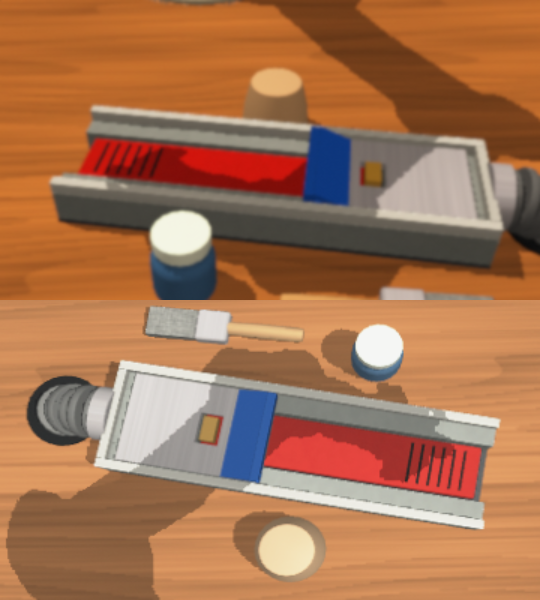

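The gate is fully home, with the brass tooth standing up in the slot at (372,175) in the scene crop. The bar is back at 35–36 mm, and the cup, jar and brush have not moved. The robot is clear.

```bash
python3 -c "from rig import r; print(r.close_job())"
```

```text
the job is handed in; nothing more can be done
None
```

The gate is shut against its stop and locked: the bar sprang back up with its tooth in the slot, the cup, jar and brush were left in place, and I handed the job in at about 8 s on the robot's clock.

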